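# Advance the siding selector wheel click by click and enter it

## Task

Flick the lobed wheel of the siding selector round clockwise (seen from above) with a fingertip, gently, click by click, until the lobe that carries the small upright peg rests at the fixed pointer behind the wheel, without clicking on past it. Only then press the round key beside the wheel fully down and let it come up again. Leave the wheel set, and leave the models, pots and other things round about where they are: nothing is to be picked up.

Things in the scene. Friction and masses are not known exactly. Their poses are not given: they have to be found in the camera images.
- selector: Plywood board, 240 x 350 x 20 (mm), top 75 over the table on four fixed legs; own x -85..155, y -220..130; on it a black panel (x -79..91, y -160..75, face 81 over the table) with wheel, pointer and key. Origin: table level under the wheel's axis; own x points away from the robot at yaw 0 (yaw within 0.4 rad). Pointer post: own x 67..87, y -6..6, top 105 over the table; key at own x 0, y -115.
- wheel (a joint): Angle of the wheel (rad), grows CLOCKWISE seen from above. 0 = peg lobe at the pointer. A sprung detent rests it at every 0.785 rad (45 deg, one click); starts two to four clicks below 0 (rarely poised between two). About 2 to 3 N at a lobe end moves it; past half a click it springs into the next detent and stops. Stops at -3.6 and +2.2 rad, so it cannot come round the other way.
- wheel_axis (a point): On the wheel's axis at its upper face, 100 mm over the table. Aluminium wheel: disc radius 40, 8 equal lobes 10 wide to radius 57, gaps about 30 wide between lobe ends, open outward. Disc and lobes fill heights 84..100; panel face below at 81 to 83; hub to 109. At rest in a detent the lobes lie at 0, 45, 90.. deg in the selector's frame.
- marker_peg (a point): Top of the upright peg (8 mm dia, 16 high, 116 over the table) on the marked lobe, 49 from the wheel's axis; turns with the wheel.
- pointer_nose (a point): Tip of the fixed pointer's nose on the panel behind the wheel: 60 mm from the wheel's axis along the selector's +x, 102.5 over the table.
- key (a joint): Travel of the round key (m): 0 = up, 0.006 = fully down. Sprung: about 1.5 N to start, 5 N fully down; comes up again when released.
- key_top (a point): Centre of the key's top face: disc 26 mm dia, 103 over the table when up, in a black collar 42 dia whose rim is 93 over the table; fully down it still stands 4 proud of the collar. 115 from the wheel's axis along the selector's -y.
- paint_grey: Bystander, to be left alone, on the selector board: hobby paint pot, 31 dia x 30 high, standing left of the wheel (mm; places as seen facing along the selector's own +x). Origin at the centre of its underside.
- car_silver: Bystander, to be left alone, on the selector board: die-cast model car, 19x48x16, standing left of the wheel (mm; places as seen facing along the selector's own +x). Origin at the centre of its underside.
- shunter: Bystander, to be left alone, on the selector board: model diesel locomotive, 31x126x49 high, standing behind the wheel (mm; places as seen facing along the selector's own +x). Origin at the centre of its underside.
- coal_wagon: Bystander, to be left alone, on the selector board: open model wagon, 31x100x30 high, standing behind the wheel (mm; places as seen facing along the selector's own +x). Origin at the centre of its underside.
- flock_jar: Bystander, to be left alone, on the selector board: lidded jar, 38 dia x 42 high, standing right of the wheel (mm; places as seen facing along the selector's own +x). Origin at the centre of its underside.
- sanding_block: Bystander, to be left alone, on the selector board: cork block, 31x63x20 high, lying right of the wheel (mm; places as seen facing along the selector's own +x). Origin at the centre of its underside.

How it is judged:
On the way, in this order (a step that is already met when the one before it is completed fails the run):
1. the peg lobe rests at the pointer, key still up (value of joint wheel between -0.15 and 0.15 rad and velocity of joint wheel between -0.3 and 0.3 rad/s and value of joint key below 0.002 m), for 0.3 s.
2. the key is pressed fully down with the wheel set (value of joint wheel between -0.15 and 0.15 rad and value of joint key above 0.0045 m), for 0.05 s.
At the end, for the whole second after the job is handed in: The wheel rests with its peg lobe at the pointer (within 0.15 rad), the key has been pressed at least 4.5 mm after that and is up again (within 1.5 mm), and every bystander stands within 15 mm of where it was (value of joint wheel between -0.15 and 0.15 rad and velocity of joint wheel between -0.1 and 0.1 rad/s and value of joint key below 0.0015 m and distance of each of paint_grey, car_silver, shunter, coal_wagon, flock_jar, sanding_block from where it was at the start of the episode below 0.015 m); the robot touches nothing.
It fails at once if the wheel is clicked on past the pointer (more than half a click) (value of joint wheel above 0.45 rad).
It fails at once if the key is pressed (more than 3 mm) before the wheel is set (value of joint key above 0.003 m and value of joint wheel below -0.25 rad).
It fails at once if the wheel is squeezed or forced: over 20 N between fingers and wheel (contact force between the fingers and wheel above 20 N).
It fails at once if a bystander is shifted or lifted by more than 15 mm (distance of any of paint_grey, car_silver, shunter, coal_wagon, flock_jar, sanding_block from where it was at the start of the episode above 0.015 m).
It also fails if it takes over 72 s, if anything falls off the work surface, if the arm or the gripper's body presses on something with over 40 N, if the wrist force passes 120 N, or if a joint passes its speed limit or range.

## Robot

A 7-joint arm with a two-finger parallel gripper is mounted at the origin on a cart in front of the work surface, level with it; the furniture and walls round the work are solid. World frame = base frame: x ahead of the robot, y to its left, z up, the work surface at z = 0. Lengths are in m, angles in rad, forces in N, time in s.
With the tool pointing down it reaches from about 0.4 to 0.9 m from the base axis. Payload 5.5 kg.
Tool frame: the origin (TCP) lies midway between the tips of the shut fingers; the grasp point (between the pads) lies 19 mm behind it (manip.grip_depth is the distance from the TCP to the grasp point, in m); z points along the fingers, y is the line along which they close (so a half turn about z gives the same grasp; the last joint's range is limited). The gripper opens to 92 mm and grips with 3 to 60 N. Pads are 19 mm wide; open, the fingers measure 130 mm over their backs; the gripper's body (75 mm by 190 mm) begins 47 mm behind the grasp point.
Start: joints at [1.366, 0.501, -0.427, 1.55, 0.221, 1.138, -0.21], TCP at [0.293, -0.58, 0.227] pointing down, gripper open.
Joint ranges: [-2.88, 2.88], [-0.31, 2.03], [-1.54, 1.56], [0.2, 2.42], [-1.41, 4.55], [0.19, 2.02], [-2.57, 2.57]. Speed limits (rad/s): [2.57, 2.57, 3.14, 3.14, 3.14, 3.14, 3.14].

## Interface

Orientations are given as a unit quaternion [x, y, z, w].
In Python, from bench import manip, effector, viewer gives the robot as it stands. Calls block until the motion is done:
- manip.move_pose(position, orientation): joint-space move of the TCP to a pose.
- manip.servo_line(position, ori=None, vel=0.15): straight line of the TCP; ori=None keeps the orientation; vel is the mean speed in m/s.
- manip.movej(angles): joint-space move.
- effector.open_jaws() and effector.close(f_grip=None): open the fingers fully, or close them until they stop; f_grip is the grip in N (None keeps the last).
- manip.sleep(seconds).
- manip.solve_ik(position, orientation): joint angles nearest the present ones, or None.
- viewer.get_image(name): name is "scene" or "side" or "wrist"; returns the picture (420x560x3 uint8, red, green, blue); there is no depth.
- viewer.get_calibration(name): a dict with "vfov" (degrees; the focal length in pixels is half the picture's height over the tangent of half this angle, whatever the lens; pixels are square), "cx", "cy" (the principal point, pixels), "eye" and "attitude" of the camera in the world. Camera axes: x right, y down, z forward; pixel columns grow to the right and rows downward; lengths in m; the calibration is good to about 2 mm. A picture is of the moment at which its call begins: read the wrist's pose just before it. get_calibration takes no time and is no camera call; for the wrist camera it gives the pose at the moment of the call.
A pose or a line that the arm cannot do raises manip.PlanningError and nothing moves.
- manip.hand_in(): hands the job in; it is judged then, once.
Readings, each from a call of its own:
- manip.current_clock(): time.
- manip.current_q(): joint angles.
- manip.current_joint_velocities(): joint speeds.
- manip.current_tau(): joint torques, N m.
- manip.current_tool_pos(): TCP position.
- manip.current_tcp_rot(): TCP orientation.
- manip.current_force(): force on the tool from outside, world axes, zero at the start.
- manip.current_wrist_torque(): the same for the moment, N m.
- manip.current_finger_gap(): finger opening in m.
- manip.current_gripper_force(): force on a finger pad.
Only numpy, scipy, OpenCV 4.12 (cv2) and the standard library are available. Lean on these libraries where they do the work, as an engineer would, in place of code of your own. Each camera call takes 0.05 s, during which the arm holds its last target. There are 200 camera calls.

## Working session

There is one attempt and no reset: what is moved stays moved. The work goes in short steps, each a Python script; the robot and the scene stay as the last script left them, time stands still between calls to the robot, and variables do not carry over. Pictures are saved under pics/ and viewed, at most 10 in all, crops included, and the job is handed in when it is done.

```bash
mkdir -p pics; python3 - <<'E'
from bench import manip, effector, viewer
import cv2,numpy as np
for n in ["scene","side","wrist"]:
    c=viewer.get_calibration(n);print(n,c)
    cv2.imwrite(f"pics/{n}0.png",viewer.get_image(n)[:,:,::-1])
print(manip.current_tool_pos(),manip.current_tcp_rot(),manip.current_clock())
a=[cv2.imread(f"pics/{n}0.png") for n in("scene","side")]
cv2.imwrite("pics/both.png",cv2.resize(np.hstack(a),(800,300),interpolation=cv2.INTER_AREA))
E
```

```text
scene {'vfov': 54.40088769169084, 'cx': 278.7384226649441, 'cy': 214.07897068118498, 'eye': array([0.22517105, 0.60207237, 0.5694564 ]), 'attitude': array([-0.25892273,  0.84451655, -0.44723988,  0.14045389])}
side {'vfov': 44.10280638450232, 'cx': 276.30117160441495, 'cy': 223.86266582555635, 'eye': array([0.14416764, 0.85135836, 0.63544248]), 'attitude': array([-0.20689308,  0.84256702, -0.48009508,  0.12955608])}
wrist {'vfov': 66.40890989594523, 'cx': 285.947167657044, 'cy': 203.8865886496825, 'eye': array([ 0.3558341 , -0.54709813,  0.3843225 ]), 'attitude': array([ 0.84385207, -0.52000533, -0.07050152,  0.11197175])}
[ 0.29280043 -0.57971899  0.22593867] [ 9.72771182e-01  2.31766446e-01 -1.64890847e-04 -7.16881278e-04] 0.15
```

View pics/scene0.png

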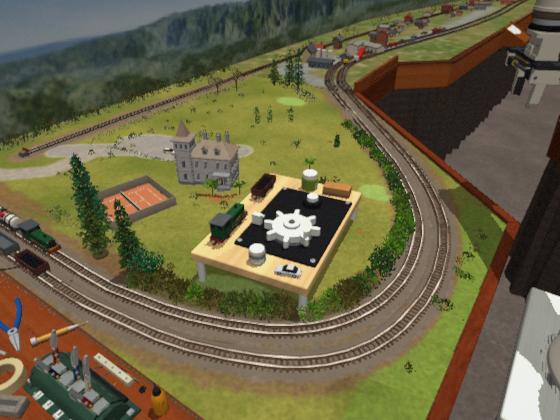

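View pics/side0.png

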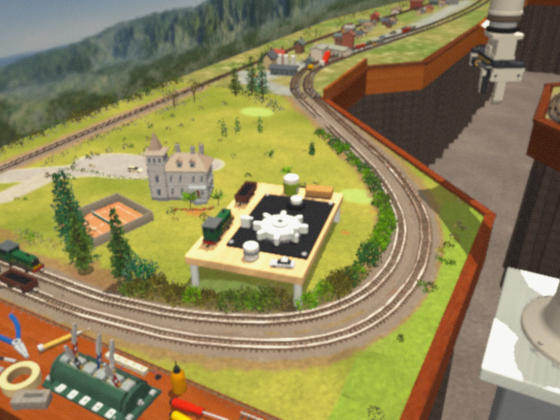

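The scene view shows the wheel hub at about (292,224), the key at about (313,197) and the pointer at about (259,218). I'll enlarge it and locate them roughly.

```bash
cat > h.py <<'E'
from bench import manip, effector, viewer
import cv2,numpy as np
from scipy.spatial.transform import Rotation as R
def ray(c,uv,z):
    f=210/np.tan(np.radians(c['vfov']/2))
    d=R.from_quat(c['attitude']).apply([(uv[0]-c['cx'])/f,(uv[1]-c['cy'])/f,1]); e=np.array(c['eye'])
    return e+d*(z-e[2])/d[2]
def proj(c,P):
    f=210/np.tan(np.radians(c['vfov']/2))
    p=R.from_quat(c['attitude']).inv().apply(np.atleast_2d(P)-c['eye'])
    return np.c_[p[:,0]/p[:,2]*f+c['cx'],p[:,1]/p[:,2]*f+c['cy']]
def crop(img,x0,y0,w,h,name):
    cv2.imwrite(name,cv2.resize(img[y0:y0+h,x0:x0+w,::-1],(800,int(800*h/w)),interpolation=cv2.INTER_CUBIC))
E
python3 - <<'E'
from h import *
im=cv2.imread("pics/scene0.png")[:,:,::-1]
crop(im,185,160,200,150,"pics/c1.png")
c=viewer.get_calibration("scene")
for n,uv,z in [("hub",(292,224),.109),("key",(313,197),.103),("pointer",(259,214),.105),("boardR",(361,192),.075),("boardL",(194,252),.075),("tower",(182,124),.15)]: print(n,ray(c,uv,z).round(3))
w=viewer.get_calibration("wrist")
T=R.from_quat(manip.current_tcp_rot())
print("cam in tool",T.inv().apply(w['eye']-manip.current_tool_pos()),(T.inv()*R.from_quat(w['attitude'])).as_euler('xyz',True))
E
```

```text
hub [0.57  0.055 0.109]
key [ 0.591 -0.062  0.103]
pointer [0.647 0.058 0.105]
boardR [ 0.531 -0.183  0.075]
boardL [0.7   0.196 0.075]
tower [ 1.042 -0.124  0.15 ]
cam in tool [ 0.07098504 -0.00087127 -0.15851481] [-1.52068485e+01 -4.63797718e-02  9.01068402e+01]
```

View pics/c1.png

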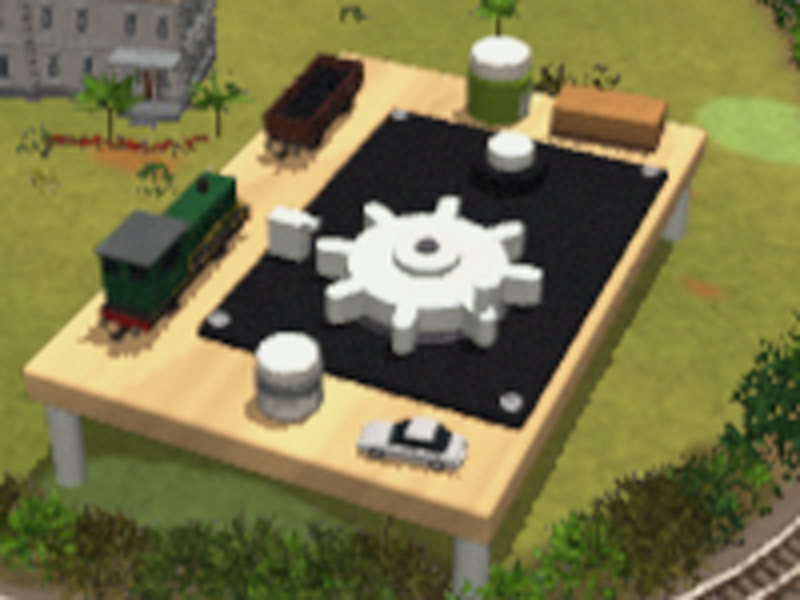

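The enlarged view shows a white wheel with the pointer at left, the key upper right, and the pot and car at the near end. The peg isn't clear, so I'll go above with the wrist camera.

```bash
python3 - <<'E'
from h import *
p=np.array(manip.current_tool_pos())
manip.servo_line([p[0],p[1],.36],vel=.25)
effector.close(5)
print(manip.current_finger_gap())
q=None
for yaw in (0,.18,-.18):
    o=(R.from_euler('z',yaw)*R.from_quat([1,0,0,0])).as_quat()
    print(yaw,manip.solve_ik([.53,.02,.3],o))
manip.move_pose([.53,.02,.30],[1,0,0,0])
w=viewer.get_calibration("wrist"); im=viewer.get_image("wrist")
cv2.imwrite("pics/w1.png",cv2.resize(im[:,:,::-1],(800,600),interpolation=cv2.INTER_CUBIC))
np.save("w1.npy",w,allow_pickle=True)
print(w, manip.current_clock(),proj(w,[[.57,.055,.109]]))
E
```

```text
0.0005096878834912009
0 [ 0.79453484  0.36130393 -1.09767763  1.74771871  0.33896247  1.24168931
 -1.95980716]
0.18 [ 0.80361387  0.36755795 -1.11234463  1.74752067  0.34711973  1.24441762
 -1.78699484]
-0.18 [ 0.77178447  0.34688627 -1.06194534  1.74822477  0.31982718  1.2355403
 -2.12295519]
{'vfov': 66.40890989594523, 'cx': 285.947167657044, 'cy': 203.8865886496825, 'eye': array([0.60077043, 0.01985762, 0.45847634]), 'attitude': array([-0.69962811,  0.70211142,  0.09396837, -0.09343455])} 4.625 [[253.48935118 146.28346084]]
```

View pics/w1.png

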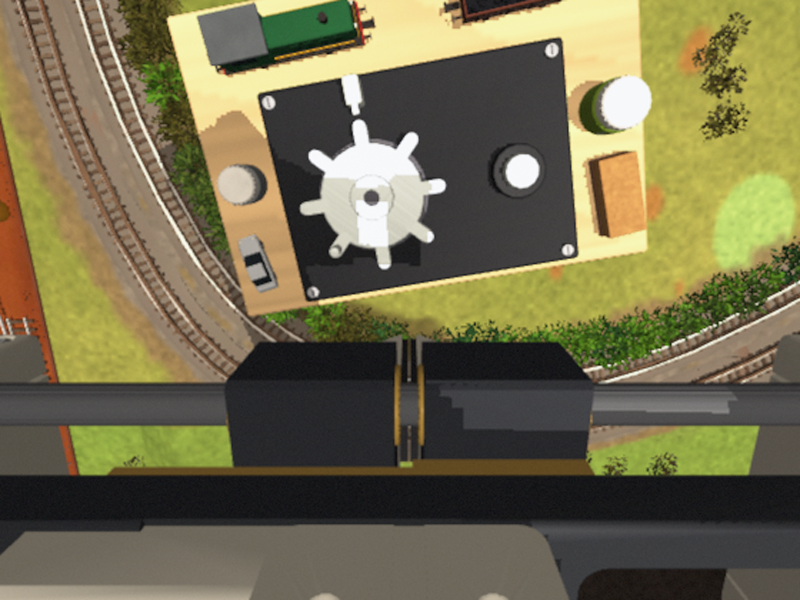

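```bash
python3 - <<'E'
from h import *
im=cv2.imread("pics/w1.png"); im=cv2.resize(im,(560,420),interpolation=cv2.INTER_AREA)[:,:,::-1]
im=viewer.get_image("wrist")
cv2.imwrite("pics/w1raw.png",im[:,:,::-1])
crop(np.clip(im.astype(float)*.8,0,255).astype(np.uint8),195,45,200,150,"pics/c2.png")
E
```

```text
(no output)
```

View pics/c2.png

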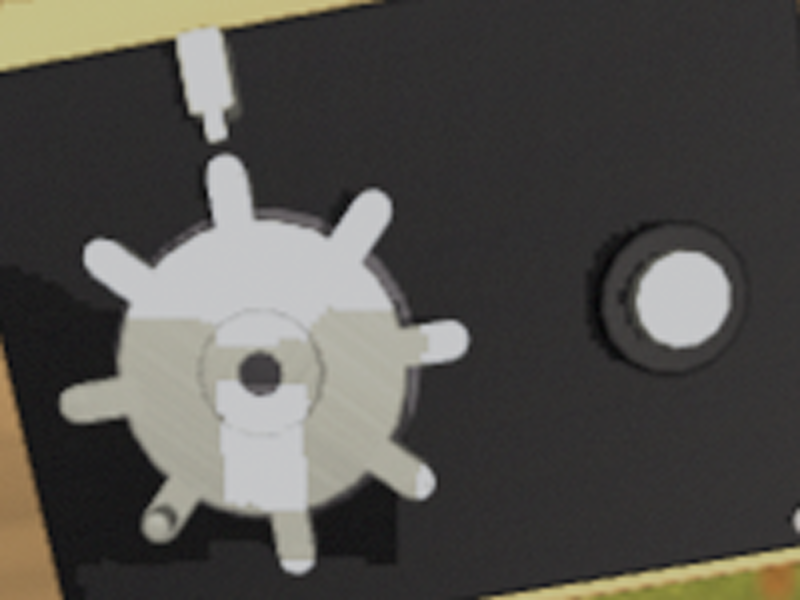

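Peg: on the lower-left lobe at crop (162,522), 135° counter-clockwise from the pointer. The wheel is therefore three clicks below zero. Next I compute the pose.

```bash
python3 - <<'E'
from h import *
w=viewer.get_calibration("wrist")
g=lambda u,v,z:ray(w,(195+(u+.5)/4-.5,45+(v+.5)/4-.5),z)
hub=g(261,372,.109); key=g(684,298,.103); nose=g(216,142,.1025); peg=g(160,519,.116)
print(hub,key,nose,peg,manip.current_tool_pos())
print(np.linalg.norm(key-hub),np.linalg.norm((nose-hub)[:2]),np.linalg.norm((peg-hub)[:2]))
ky=np.arctan2(*( (hub-key)[[0,1]]*[-1,1])); print("yaw key",ky,"nose",np.arctan2((nose-hub)[1],(nose-hub)[0]))
L=np.array([g(u,v,.1)[:2] for u,v in [(228,155),(385,193),(467,340),(430,490),(297,572),(150,538),(60,405),(90,245)]])
print(L.mean(0),np.linalg.norm(L-hub[:2],axis=1))
a=hub.copy(); yaw=ky
ax=(hub[:2]+L.mean(0))/2
for r in (1,-1):
  for d in (157.5,180,202.5,225):
    phi=yaw+np.radians(d)
    # tool y along r*radial, z down
    y=r*np.array([np.cos(phi),np.sin(phi),0]); z=np.array([0,0,-1.]); x=np.cross(y,z)
    o=R.from_matrix(np.c_[x,y,z]).as_quat()
    P=[ax[0]+.07*np.cos(phi),ax[1]+.07*np.sin(phi),.09]
    q=manip.solve_ik(P,o); print(r,d,None if q is None else np.round(q,2))
E
```

```text
[0.57906363 0.04806396 0.109     ] [ 0.59773346 -0.06520229  0.103     ] [0.6374073  0.05883169 0.1025    ] [0.54067844 0.07572213 0.116     ] [0.53021403 0.01903469 0.29992954]
0.11495132254771137 0.059328973384714 0.04731170094675536
yaw key 0.16336239356594356 nose 0.18250331737345257
[0.57857651 0.04812146] [0.05596268 0.05657998 0.05612852 0.05666917 0.05721052 0.05732457
 0.05716845 0.05623217]
1 157.5 [ 0.76  0.88 -1.3   1.98  0.97  1.11  1.93]
1 180 [-0.83  0.58  0.91  2.04 -0.63  0.82 -2.53]
1 202.5 [-0.27  0.43  0.24  2.   -0.15  0.72 -2.53]
1 225 [ 0.31  0.49 -0.43  1.94  0.28  0.77 -2.47]
-1 157.5 [ 0.67  0.72 -1.12  1.98  0.8   0.97 -1.08]
-1 180 [ 0.78  0.79 -1.21  1.99  0.89  1.03 -0.7 ]
-1 202.5 [ 0.85  0.87 -1.29  1.97  0.96  1.11 -0.31]
-1 225 [ 0.89  0.96 -1.34  1.92  1.03  1.19  0.1 ]
```

Pose found: axis near (0.579, 0.048), yaw about 0.165. Before inserting a finger I'll check the shape of the closed fingertips.

```bash
python3 - <<'E'
from h import *
im=viewer.get_image("scene"); c=viewer.get_calibration("scene")
u,v=proj(c,manip.current_tool_pos())[0]; print(u,v)
x0=int(min(max(u-70,0),420));y0=int(max(v-75,0)); print(x0,y0)
f=210/np.tan(np.radians(c['vfov']/2)); print(f/np.linalg.norm(c['eye']-manip.current_tool_pos())/1000*800/140,"croppx/mm")
crop(im,x0,y0,140,105,"pics/c3.png")
E
```

```text
324.56494563521477 129.40028676722196
254 54
3.284191872252026 croppx/mm
```

View pics/c3.png

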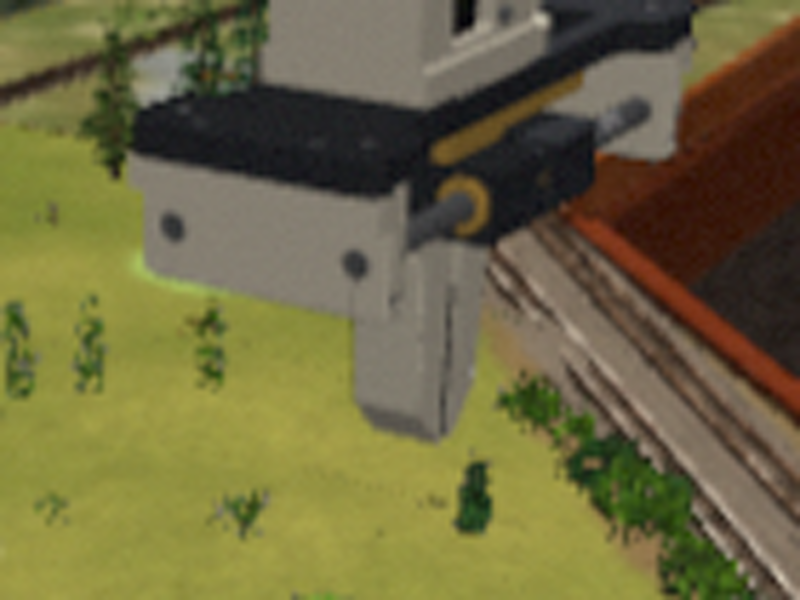

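The fingers taper at the tips and are about 38 mm deep along y. I'll push with them shut and aligned radially, sweeping an arc from one gap centre to the next.

```bash
cat >> h.py <<'E'
AX=np.array([.5788,.0481]); YAW=.166
def pose(d,r,z):
    phi=YAW+np.radians(d); e=np.array([np.cos(phi),np.sin(phi),0])
    zz=np.array([0,0,-1.]); x=np.cross(-e,zz)
    return [AX[0]+r*e[0],AX[1]+r*e[1],z],R.from_matrix(np.c_[x,-e,zz]).as_quat()
def click(r=.065,z=.087):
    p,o=pose(202.5,r,.13); manip.move_pose(p,o); F0=np.array(manip.current_force())
    for zz in (.104,.098,.092,z):
        manip.servo_line(pose(202.5,r,zz)[0],vel=.05)
        dF=np.array(manip.current_force())-F0
        if np.linalg.norm(dF)>5:
            print("blocked",zz,dF); manip.servo_line(p,vel=.05); return False
    for d in np.linspace(202.5,157.5,10)[1:]:
        p,o=pose(d,r,z); manip.servo_line(p,o,vel=.04)
        dF=np.array(manip.current_force())-F0; print(round(d),dF.round(1),end=' ')
        if np.linalg.norm(dF)>10: print("STOP"); return False
    manip.sleep(.3); print("end",(np.array(manip.current_force())-F0).round(1),manip.current_clock())
    manip.servo_line(pose(157.5,r,.13)[0],vel=.1)
    return True
E
python3 - <<'E'
from h import *
p,o=pose(202.5,.065,.2); manip.move_pose(p,o); print(manip.current_tool_pos(),p)
print(click(), manip.current_clock())
im=viewer.get_image("scene"); crop(im,185,160,200,150,"pics/c4.png")
E
```

```text
[0.52381546 0.01356381 0.20011946] [np.float64(0.5236835474580381), np.float64(0.013644569960749815), 0.2]
198 [ 0.8 -2.7 -3. ] 192 [ 0.2 -0.2 -1.9] 188 [-0.1 -0.4 -1.4] 182 [-0.4  0.3 -1.4] 178 [-0.3  0.3 -1.5] 172 [-0.6  0.3 -1.9] 168 [-0.8  0.5 -1.2] 162 [-0.4  0.2 -0.7] 158 [-0.9  0.  -0.9] end [-0.1  1.1 -1.8] 11.0333
True 11.6167
```

View pics/c4.png

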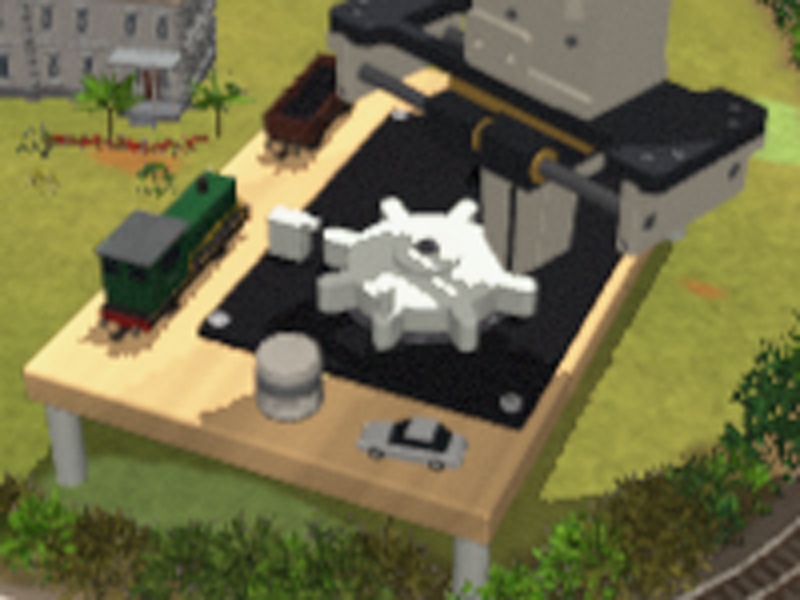

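This shows the lobes apparently off the detents, with two lobes straddling the pointer direction. I'll look from above again.

```bash
python3 - <<'E'
from h import *
p=manip.current_tool_pos(); manip.servo_line([p[0],p[1],.25],vel=.2)
manip.move_pose([.53,.02,.30],[1,0,0,0])
im=viewer.get_image("wrist")
crop(np.clip(im.astype(float)*.8,0,255).astype(np.uint8),195,45,200,150,"pics/c5.png"); print(manip.current_clock())
E
```

```text
13.4333
```

View pics/c5.png

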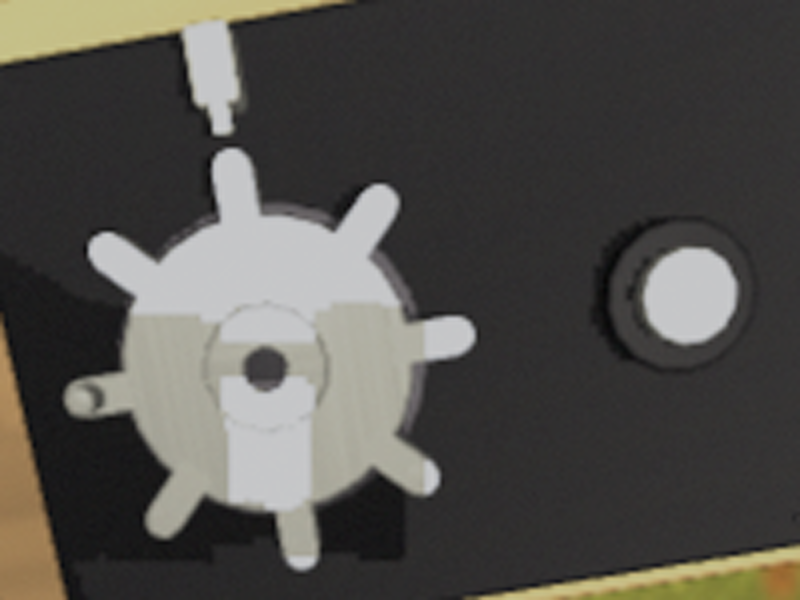

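From above the wheel sits exactly one click on, with the peg now at left (90,398). The in-between look was probably taken as it released. I'll measure the phase by image code on the stored pictures (8th harmonic of the lobes).

```bash
cat >> h.py <<'E'
def phase(im,c=None,lo=-75,hi=105,r=(.050,.053,.056)):
    c=c or viewer.get_calibration("scene")
    d=np.arange(lo,hi,1.); s=0
    for rr in r:
        a=YAW+np.radians(d)
        P=np.c_[AX[0]+rr*np.cos(a),AX[1]+rr*np.sin(a),np.full(len(d),.1)]
        uv=proj(c,P).astype(np.float32)
        s=s+cv2.remap(cv2.cvtColor(im,cv2.COLOR_RGB2GRAY).astype(np.float32),uv[:,0],uv[:,1],cv2.INTER_LINEAR).ravel()
    s=s/len(r); s=(s>120).astype(float); s-=s.mean()
    z=(s*np.exp(1j*8*np.radians(d))).sum()
    return round(float(np.degrees(np.angle(z))/8),1), round(abs(z)/len(d),2)   # + = clockwise of a detent
E
python3 - <<'E'
from h import *
im0=cv2.imread("pics/scene0.png")[:,:,::-1].copy()
print(phase(im0))
im=np.zeros_like(im0); im[160:310,185:385]=cv2.resize(cv2.imread("pics/c4.png"),(200,150),interpolation=cv2.INTER_AREA)[:,:,::-1]
print(phase(im)); print(phase(viewer.get_image("scene")))
E
```

```text
(12.3, np.float64(0.17))
(4.4, np.float64(0.15))
(2.4, np.float64(0.16))
```

The reading at rest now (2.4°) agrees with the picture after the click (4.4°). The odd one was the very first picture, taken before the wheel had settled. So one sweep is one click, and I'll do the second.

```bash
python3 - <<'E'
from h import *
p,o=pose(202.5,.065,.2); manip.move_pose(p,o)
print(click()); print(phase(viewer.get_image("scene")),manip.current_clock())
p=manip.current_tool_pos(); manip.servo_line([p[0],p[1],.25],vel=.2)
manip.move_pose([.53,.02,.30],[1,0,0,0])
im=viewer.get_image("wrist"); print(phase(viewer.get_image("scene")))
crop(np.clip(im.astype(float)*.8,0,255).astype(np.uint8),195,45,200,150,"pics/c6.png"); print(manip.current_clock())
E
```

```text
198 [ 0.2 -2.2 -1.4] 192 [-0.3 -1.1  0.8] 188 [-0.8 -1.3 -0.6] 182 [-1.1 -0.8  0.2] 178 [-0.8 -1.8  0.5] 172 [-1.1 -0.6 -0. ] 168 [ 0.6 -1.7 -0.1] 162 [-0.4 -1.   0.2] 158 [-1.1 -1.1 -0.1] end [-1.2 -1.9 -0.3] 19.7917
True
(4.0, np.float64(0.15)) 20.425
(3.1, np.float64(0.14))
22.2417
```

View pics/c6.png

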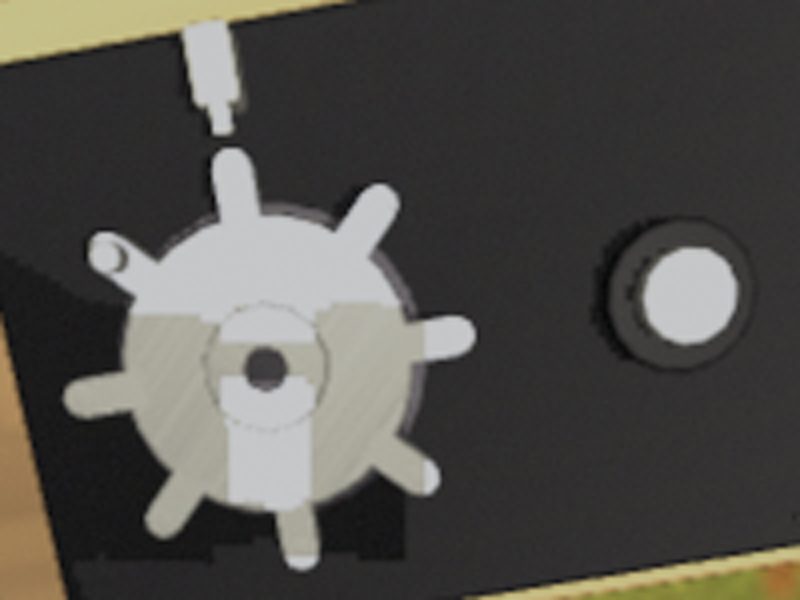

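Peg now at upper left (108,255), with one click to go. I'll do the last click and check from above before pressing the key.

```bash
python3 - <<'E'
from h import *
p,o=pose(202.5,.065,.2); manip.move_pose(p,o)
print(click()); print(phase(viewer.get_image("scene")),manip.current_clock())
p=manip.current_tool_pos(); manip.servo_line([p[0],p[1],.25],vel=.2)
manip.move_pose([.53,.02,.30],[1,0,0,0])
im=viewer.get_image("wrist"); print(phase(viewer.get_image("scene")))
crop(np.clip(im.astype(float)*.8,0,255).astype(np.uint8),195,45,200,150,"pics/c7.png"); print(manip.current_clock())
w=viewer.get_calibration("wrist"); print(ray(w,(195+690.5/4-.5,45+295.5/4-.5),.103))
E
```

```text
198 [ 1.2 -2.4 -2. ] 192 [-1.  -0.4 -0.7] 188 [ 0.1 -1.3 -0.7] 182 [-0.2 -0.2 -0.3] 178 [-0.  -0.4 -1.2] 172 [-0.7 -0.6 -1.5] 168 [-0.5 -0.3 -1.2] 162 [-0.8 -0.5 -1. ] 158 [-0.  -0.1 -1.3] end [ 0.5 -0.7 -0.8] 28.55
True
(3.2, np.float64(0.12)) 29.1833
(1.7, np.float64(0.13))
31.0083
[ 0.59770519 -0.06483762  0.103     ]
```

View pics/c7.png

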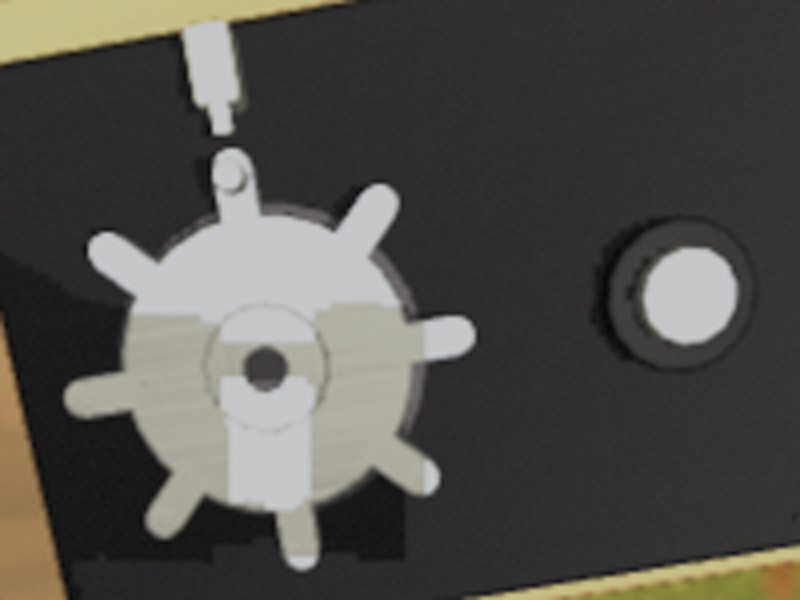

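The peg lobe is at the pointer (232,172). Pressing the key.

```bash
python3 - <<'E'
from h import *
_,o=pose(180,.065,.1); K=[.5977,-.065]
manip.move_pose([*K,.2],o); manip.servo_line([*K,.110],vel=.1); manip.sleep(.3)
F0=np.array(manip.current_force())
for z in (.104,.102,.100,.099,.098,.097,.0965,.096):
    manip.servo_line([*K,z],vel=.02); manip.sleep(.15)
    f=np.array(manip.current_force())-F0; print(z,round(manip.current_tool_pos()[2],4),f.round(1))
    if f[2]>9: break
manip.sleep(.3)
manip.servo_line([*K,.2],vel=.08); manip.sleep(.5)
print(phase(viewer.get_image("scene")),manip.current_clock())
E
```

```text
0.104 0.104 [-0.5 -0.4  2. ]
0.102 0.1022 [0.7 0.2 2.5]
0.1 0.1002 [0.2 0.3 4.5]
0.099 0.0992 [0.4 0.8 4.2]
0.098 0.0981 [1.7 0.2 5.1]
0.097 0.0974 [0.3 0.9 6.5]
0.0965 0.0973 [-0.1 -0.2  8.8]
0.096 0.0972 [-1.1 -0.2 12.6]
(6.4, np.float64(0.1)) 39.4583
```

The key bottomed out at 0.097 and was released. I'll back off and recheck the wheel.

```bash
python3 - <<'E'
from h import *
manip.move_pose([.53,.02,.30],[1,0,0,0]); manip.sleep(.3)
im=viewer.get_image("wrist"); print(phase(viewer.get_image("scene")))
a=cv2.imread("pics/c7.png"); crop(np.clip(im.astype(float)*.8,0,255).astype(np.uint8),195,45,200,150,"pics/c8.png")
print(cv2.absdiff(a,cv2.imread("pics/c8.png"))[100:].mean(), np.percentile(cv2.absdiff(a,cv2.imread("pics/c8.png")),99.5))
E
```

```text
(1.4, np.float64(0.13))
3.9758275 79.0
```

```bash
python3 -c "
from bench import manip
print(manip.hand_in())"
```

```text
the job is handed in; nothing more can be done
None
```

The wheel went round three clicks and its peg lobe rests at the pointer. After that I pressed the key to its stop and released it, and handed the job in; no verdict came back, and I didn't separately measure the bystanders or that the key came back up.

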